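# Spring-punch the clamped plate blank and crate the punch

### The arm

A 7-joint arm with a two-finger parallel gripper is mounted at the origin on the work surface. World frame = base frame: x ahead of the robot, y to its left, z up, the work surface at z = 0. Lengths are in m, angles in rad, forces in N, time in s.
With the tool pointing down it reaches from about 0.4 to 0.85 m from the base axis. Payload 10.4 kg.
Tool frame: the origin (TCP) lies at the very end of the fingers, on their centre line; the grasp point (between the pads) lies 19 mm behind it (grasp_offset is the distance from the TCP to the grasp point, in m); z points along the fingers, y is the line along which they close (so a half turn about z gives the same grasp; the last joint's range is limited). The gripper opens to 85 mm and grips with 20 to 120 N. Pads are 22 mm wide; open, the fingers measure 114 mm over their backs; the gripper's body (76 mm by 85 mm) begins 54 mm behind the grasp point. The pads swing forward as they close: fully open they stand 13 mm farther back than shut.
Start: joints at [-1.315, 0.332, -0.065, 1.46, 0.022, 1.35, -0.088], TCP at [0.172, 0.601, 0.231] pointing down, gripper open.
Joint ranges: [-2.6, 2.6], [-0.5, 2.12], [-1.47, 1.34], [0.16, 2.42], [-1.27, 4.41], [0.06, 2.06], [-2.6, 2.6]. Speed limits (rad/s): [2.22, 2.22, 2.79, 2.79, 3.14, 3.14, 3.14].

### API

Orientations are given as a unit quaternion [x, y, z, w].
In Python, from workcell import * gives the robot as it stands.
- The arm moves only by the tool jog_arm, never from a script. Its argument "plan" is a list of rows, each a list of 3 entries, a list of its own where there are three numbers: the turn, a rotation vector about the tool's x, y, z in rad, then the shift along the tool's x, y, z in m, then the finger opening in m, from 0 to 0.0854. A call has 1 to 8 rows; each row is the pose to reach, as a shift and turn from the pose commanded when the call began, along the tool's axes at that moment; what a row does not reach only later rows make up. A row lasts 1/12 s, in which the tool goes at most 41.7 mm and 7.16 degrees, less where a joint would pass 70% of its speed; a pose out of reach is approached as far as the arm can. A call with a gripper value outside its range is refused whole. The fingers move at their own pace and stop on an object; "force" is the grip in N (left out, the last holds). Time passes only in rows, so rows that repeat a pose let the fingers close. It gives the time, the measured TCP pose, the force, the opening and the grip force at its end, in the units of the state.
- get_obs(): the state, without advancing time (a new reading comes with each control period).
- camera(name): name is "scene" or "top"; returns a dict with "img" (420x560x3 uint8, red, green, blue), "mtx" (3x3 intrinsics, pixels), "k1" (the pictures are not rectified: a ray, as slopes to the right and down, at radius r is drawn at 1 + k1 r^2 times it, then the intrinsics apply), "extrinsics" (4x4, takes a point from camera to world coordinates). Camera axes: x right, y down, z forward; pixel columns grow to the right and rows downward; lengths in m; the calibration is good to about 2 mm. A picture is of the moment at which its call begins. There is no depth.
- hand_in(): hands the job in; it is judged then, once.
The state is a dict: "clock": time; "joint_pos": joint angles; "joint_velocities": joint speeds; "tau": joint torques, N m; "position": TCP position; "ee_rot": TCP orientation; "ft_force": force on the tool from outside, world axes, zero at the start; "torque": the same for the moment, N m; "grip_width": opening from 0.0 (shut) to 1.0 (fully open); "grasp_force": force on a finger pad.
Only numpy, scipy, OpenCV 4.12 (cv2) and the standard library are available. Lean on these libraries where they do the work, as an engineer would, in place of code of your own. Each camera call takes 0.05 s, during which the arm holds its last target. There are 200 camera calls.

### The job

Take the spring punch standing on the bench, stand it upright on the clamped plate blank with its foot wholly inside the scribed circle, and press it straight down until its spring trips; do not trip it anywhere else on the plate. Then set the punch down gently, upright, in the empty cell of the three-cell steel crate and let go, leaving the tins, the die, the oil bottle and the mug where they are.

Things in the scene. Friction and masses are not known exactly. Their poses are not given: they have to be found in the camera images.
- punch_center (a point): Point on the axis of the upright spring punch, half-way up, 85 mm above its underside. Loose, 0.28 kg, round, 165 mm tall, z up: flat steel foot 40 mm across, 9 mm thick; thin stem; then the one-piece sleeve: dark collar 48 mm across (26 to 42 mm up), ribbed aluminium barrel 30 mm across (42 to 145 mm up, the grip), black cap 38 mm across (145 to 165 mm up).
- punch: The same punch's sleeve; its origin lies on the axis at the underside of the foot when the spring is relaxed, z along the axis towards the cap.
- punch_tip (a point): Centre of the flat underside of the punch's foot (the striking face). The foot slides up into the sleeve by up to 15 mm.
- punch_striker (a joint): The striker inside the punch, in m: 0 cocked, 0.005 tripped (over 0.004 counts). Pushing the sleeve down over its foot takes 4 N at first and 1 N more per mm; at 13 N, 9 mm down, the striker snaps over and the push drops by about 5 N. The sleeve stops at 15 mm. Lifting the punch lets the foot spring out and cocks the striker again.
- mark_center (a point): Centre of the scribed circle (thin dark ring, 61 mm across, with a fine cross in it) on the upper face of the aluminium plate blank, at the height of that face, 36 mm above the bench. The circle's place on the plate varies.
- jig: The grey jig, fixed to the bench, 170 mm by 290 mm, 30 mm thick, with the plate blank (140 by 220 mm, 6 mm thick) clamped on it; origin under its centre on the bench, y along the long side. Clamps at both ends of y, beyond 93 mm from the centre, stand up to 61 mm above the bench.
- crate: Open steel crate, fixed, 218 mm (its x) by 76 mm (its y), walls 50 mm high and 5 mm thick, floor 5 mm thick; three cells in a row along its x at -71, 0 and +71 mm, each about 66 mm square inside. Origin under its centre on the bench.
- pad_top (a point): Top centre of the thin black rubber pad (58 mm square, 2 mm thick) on the floor of the one empty cell, at the cell's middle, 7 mm above the bench. Which cell is empty varies.
- tin_a_center (a point): Centre of a round tin, 52 mm across, 56 mm tall, standing loose in a cell of the crate (top 61 mm above the bench).
- tin_b_center (a point): Centre of a second tin, the same, in another cell.
- die_center (a point): Centre of a loose steel die block, 50 by 60 mm, 40 mm tall, lying on the bench.
- oil: Grey oil bottle, 56 mm across, 130 mm tall, origin under its middle, standing at the far side.
- mug: White mug, 80 mm across, 90 mm tall, origin under its middle, standing at the far side.

How it is judged:
By the outcome, as a careful person would: the job done as asked, in the order asked, and still so for the second after the job is handed in, with the robot touching nothing.
It also fails if it takes over 53 s, if anything falls off the work surface, if the arm or the gripper's body presses on something with over 40 N, if the wrist force passes 120 N, or if a joint passes its speed limit or range.

## Working session

There is one attempt and no reset: what is moved stays moved. The work goes in short steps, Python scripts to look and compute and a tool call to move; the robot and the scene stay as the last step left them, time stands still between calls to the robot, and variables do not carry over. Pictures are saved under pics/ and viewed, at most 10 in all, crops included, and the job is handed in when it is done.

Besides the shell and the picture viewer there is one more tool, called after ">>>" as name([rows], argument=value, ...), one row to a line, values as JSON. jog_arm: Moves the arm, as the interface text tells. Its arguments: {"type":"object","properties":{"plan":{"type":"array"},"force":{"type":"number"}},"required":["plan"]}

```bash
mkdir -p pics; cat > h.py <<'E'
from workcell import *
import numpy as np, cv2
from scipy.spatial.transform import Rotation as R
def snap(n,f):
    c=camera(n); cv2.imwrite('pics/'+f,c['img'][:,:,::-1]); np.savez('pics/'+f+'.npz',**{k:np.array(c[k]) for k in('img','mtx','k1','extrinsics')}); return c
def load(f): return dict(np.load('pics/'+f+'.npz'))
def D(c): return np.array([float(c['k1']),0,0,0,0])
def ray(c,uv):
    # invert radial 1+k1 r^2
    K=np.array(c['mtx']); p=cv2.undistortPointsIter(np.array([[uv]],float),K,D(c),None,None,(3,100,1e-10))[0,0]
    E=np.array(c['extrinsics']); return E[:3,3],E[:3,:3]@np.array([p[0],p[1],1])
def at(c,uv,z):
    o,d=ray(c,uv); return o+d*(z-o[2])/d[2]
def proj(c,P):
    E=np.linalg.inv(np.array(c['extrinsics'])); return cv2.projectPoints(np.atleast_2d(np.array(P,float)),cv2.Rodrigues(E[:3,:3])[0],E[:3,3],np.array(c['mtx']),D(c))[0][:,0]
E
python3 - <<'E'
from h import *
for n in('scene','top'):
    c=snap(n,n+'1.png'); print(c['mtx'],c['k1'],c['extrinsics'])
print(get_obs())
E
```

```text
[[497.29811879   0.         273.63295188]
 [  0.         497.29811879 218.97505742]
 [  0.           0.           1.        ]] -0.10672650157054712 [[ 0.7152347   0.57697703 -0.39438157  1.02896355]
 [ 0.69888207 -0.5890367   0.40570878 -0.39603764]
 [ 0.00177943 -0.56580321 -0.8245384   0.86779674]
 [ 0.          0.          0.          1.        ]]
[[416.94912661   0.         277.83682574]
 [  0.         416.94912661 212.05375421]
 [  0.           0.           1.        ]] -0.04810573445980872 [[-8.48581156e-04 -9.93479205e-01  1.14010304e-01  5.08886644e-01]
 [-9.99997746e-01  1.06496331e-03  1.83702393e-03  9.82918808e-03]
 [-1.94646187e-03 -1.14008488e-01 -9.93477869e-01  9.42532267e-01]
 [ 0.00000000e+00  0.00000000e+00  0.00000000e+00  1.00000000e+00]]
{'clock': 0.1, 'joint_pos': array([-1.31461462,  0.3327681 , -0.06470233,  1.4608302 ,  0.02159673,
        1.34991117, -0.08848078]), 'joint_velocities': array([ 0.00049928, -0.00090587,  0.00031511, -0.00113036, -0.00100957,
        0.00023894,  0.00018915]), 'tau': array([ 1.99617076e-03, -6.26753139e+01,  4.92131012e-02, -3.92422986e+01,
        1.63209555e-02,  7.10622378e-03, -4.41663440e-05]), 'position': array([0.17190057, 0.60055515, 0.2306338 ]), 'ee_rot': array([ 1.38920392e-01,  9.90303363e-01, -6.07905745e-04, -5.91902767e-05]), 'ft_force': array([-0.17241626, -0.30443737, -0.17109087]), 'torque': array([-0.02661155, -0.02281726, -0.01539404]), 'grasp_force': 0.0, 'grip_width': 1.000124223883907}
```

View pics/scene1.png

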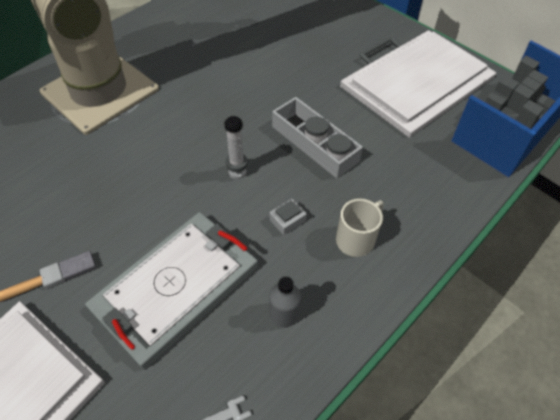

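View pics/top1.png

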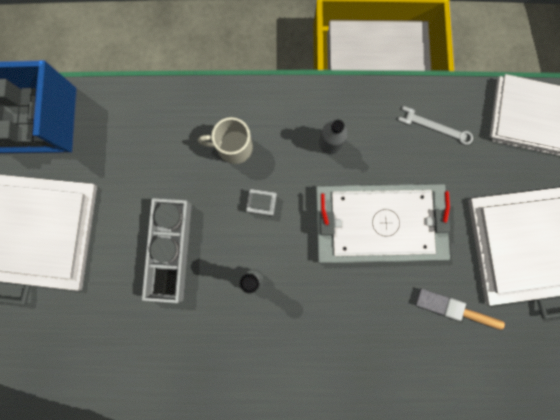

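The scene view shows the punch with its cap at (234,124) and foot near (237,174), and the mark at (170,281). The top view shows the cap at (250,283), the mark at (386,222) and the empty cell near (163,282). The crate corners are about (151,200), (188,201), (181,302) and (142,300).

```bash
python3 - <<'E'
from h import *
np.set_printoptions(precision=4,suppress=True)
s,t=load('scene1.png'),load('top1.png')
print('cap',at(s,(234,123),.165),at(t,(250,283),.165))
print('mark',at(s,(169.5,281),.036),at(t,(386,222.5),.036))
print('crate',[at(t,p,.05)[:2] for p in((151,200),(188,201),(181,302),(142,300))])
print('die',at(t,(262,201),.04),'oil',at(t,(338,126),.13),'mug',at(t,(233,137),.09))
print('jig',[at(t,p,.03)[:2] for p in((317,186),(446,184),(450,260),(318,264))])
for f,b in(('scene1.png',(60,70,380,360)),('top1.png',(130,170,460,320))):
    im=cv2.imread('pics/'+f)[b[1]:b[3],b[0]:b[2]]; print(im.shape)
    cv2.imwrite('pics/z_'+f,cv2.resize(im,None,fx=2.4,fy=2.0*1.2 if 0 else 2.4*1.0) if im.shape[0]<250 else cv2.resize(im,None,fx=2,fy=2))
E
```

```text
cap [0.475 0.06  0.165] [0.4665 0.0627 0.165 ]
mark [ 0.5901 -0.2248  0.036 ] [ 0.5897 -0.2252  0.036 ]
crate [array([0.638 , 0.2871]), array([0.6356, 0.2061]), array([0.4202, 0.2163]), array([0.4239, 0.2997])]
die [0.6368 0.0461 0.04  ] oil [ 0.7765 -0.11    0.13  ] mug [0.766  0.1057 0.09  ]
jig [array([ 0.6717, -0.0755]), array([ 0.6764, -0.3647]), array([ 0.5074, -0.3658]), array([ 0.4998, -0.0757])]
(290, 320, 3)
(150, 330, 3)
```

View pics/z_top1.png

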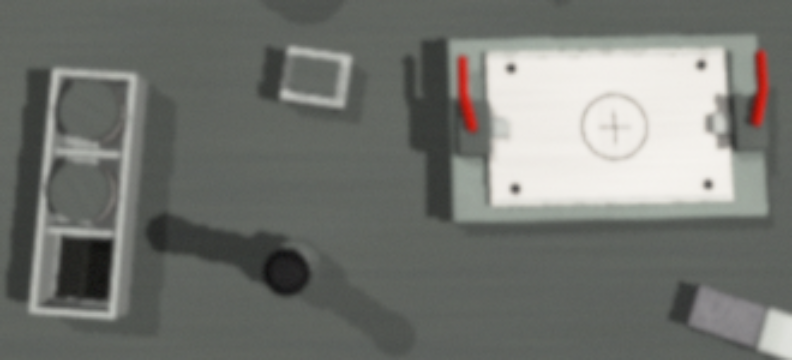

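View pics/z_scene1.png

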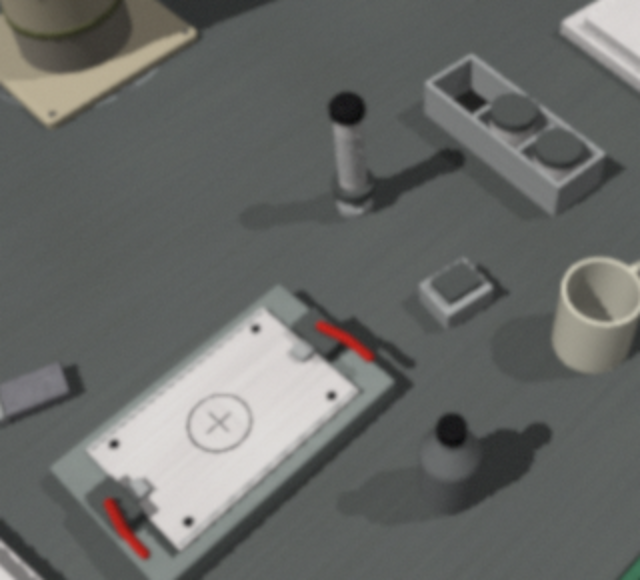

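The zoomed views put the cap at (249.2,282.9) in top and about (233.5,121.5) in scene. The empty cell is the crate end nearest the base. I'll fit the crate from its rim corners in both views.

```bash
python3 - <<'E'
from h import *
from scipy.optimize import least_squares
np.set_printoptions(precision=4,suppress=True)
s,t=load('scene1.png'),load('top1.png')
T=lambda *p:(130+p[0]/2.4,170+p[1]/2.4); S=lambda *p:(60+p[0]/2,70+p[1]/2)
print('cap',at(s,S(347,103),.165),at(t,T(286,271),.165),'foot',at(s,S(354,204),.005))
print('mark',at(s,S(219,422),.036),at(t,T(615,127),.036))
print('rim top',[at(t,T(*p),.05)[:2] for p in((52,69),(28,311))])
print('rim scene',[at(s,S(*p),.05)[:2] for p in((472,55),(425,82),(554,183),(606,151))])
L=[(s,S(472,55),-1,1),(s,S(425,82),-1,-1),(s,S(554,183),1,-1),(s,S(606,151),1,1),(t,T(52,69),1,1),(t,T(28,311),-1,1)]
def f(q):
    r=[]
    for c,uv,a,b in L:
        x,y=a*.109,b*.038; C,Sn=np.cos(q[2]),np.sin(q[2])
        r+=list(proj(c,[q[0]+C*x-Sn*y,q[1]+Sn*x+C*y,.05])[0]-uv)
    return r
q=least_squares(f,[.53,.25,-.05]); print(q.x,q.fun); q=q.x
print('cell',q[:2]-.071*np.array([np.cos(q[2]),np.sin(q[2])]))
print(R.from_quat(get_obs()['ee_rot']).as_matrix())
E
```

```text
cap [0.4712 0.0622 0.165 ] [0.4666 0.0643 0.165 ] foot [0.4676 0.0626 0.005 ]
mark [ 0.5901 -0.2248  0.036 ] [ 0.5887 -0.2257  0.036 ]
rim top [array([0.6407, 0.2857]), array([0.4248, 0.3004])]
rim scene [array([0.4277, 0.2987]), array([0.4201, 0.2253]), array([0.6303, 0.2112]), array([0.6413, 0.2886])]
[ 0.5297  0.2557 -0.0717] [-0.4504 -1.3154 -0.4797 -0.4449  1.5423  1.6201 -0.827   0.6144 -0.0235
 -0.1951 -0.4841  0.5172]
cell [0.4589 0.2608]
[[-0.9614  0.2751 -0.0003]
 [ 0.2751  0.9614 -0.0012]
 [-0.0001 -0.0012 -1.    ]]
```

>>> jog_arm([
  [[0, 0, 0], [-0.01, -0.01, 0], 0.085],
  [[0, 0, 0], [-0.03, -0.03, 0], 0.085],
  [[0, 0, 0], [-0.055, -0.055, 0], 0.085],
  [[0, 0, 0], [-0.08, -0.08, 0], 0.085],
  [[0, 0, 0], [-0.105, -0.105, 0], 0.085],
  [[0, 0, 0], [-0.13, -0.13, 0], 0.085],
  [[0, 0, 0], [-0.155, -0.155, 0], 0.085],
  [[0, 0, 0], [-0.18, -0.18, 0], 0.085],
])

```text
clock: 0.77
position: [0.296, 0.3765, 0.231]
ee_rot: [0.139, 0.99, -0.0, -0.0]
ft_force: [1.2, 0.3, 0.4]
grip_width: 0.993
grasp_force: 0.0
```

>>> jog_arm([
  [[0, 0, 0], [-0.025, -0.025, 0], 0.085],
  [[0, 0, 0], [-0.05, -0.05, 0], 0.085],
  [[0, 0, 0], [-0.075, -0.075, 0], 0.085],
  [[0, 0, 0], [-0.1, -0.1, 0], 0.085],
  [[0, 0, 0], [-0.125, -0.125, 0], 0.085],
  [[0, 0, 0], [-0.15, -0.15, 0], 0.085],
  [[0, 0, 0], [-0.17, -0.17, 0], 0.085],
  [[0, 0, 0], [-0.19, -0.19, 0], 0.085],
])

```text
clock: 1.43
position: [0.4263, 0.1415, 0.2312]
ee_rot: [0.139, 0.99, 0.0, -0.0]
ft_force: [0.7, -0.0, 0.5]
grip_width: 0.993
grasp_force: 0.0
```

>>> jog_arm([
  [[0, 0, 0], [-0.02, -0.02, 0], 0.085],
  [[0, 0, 0], [-0.04, -0.04, 0], 0.085],
  [[0, 0, 0], [-0.055, -0.058, 0], 0.085],
  [[0, 0, 0], [-0.062, -0.066, 0], 0.085],
  [[0, 0, 0], [-0.062, -0.066, 0], 0.085],
  [[0, 0, 0], [-0.062, -0.066, 0], 0.085],
])

```text
clock: 1.93
position: [0.4671, 0.0629, 0.231]
ee_rot: [0.139, 0.99, 0.0, -0.0]
ft_force: [0.4, 0.5, -0.3]
grip_width: 0.993
grasp_force: 0.0
```

```bash
cat >> h.py <<'E'
def to(x,y,z):
    o=get_obs(); r=R.from_quat(o['ee_rot']); print('t %.2f pos'%o['clock'],o['position'].round(4),'rot err',R.as_matrix(r).round(4)[2],'f',o['ft_force'].round(1),'shift',(r.as_matrix().T@(np.array([x,y,z])-o['position'])).round(4),'grip',round(o['grip_width'],3),round(o['grasp_force'],1),'q',o['joint_pos'].round(2))
E
python3 - <<'E'
from h import *
to(.468,.063,.103); snap('top','top2.png'); snap('scene','scene2.png')
a=cv2.imread('pics/top2.png')[190:340,150:350]; b=cv2.imread('pics/scene2.png')[60:210,140:340]
cv2.imwrite('pics/v2.png',np.hstack([cv2.resize(a,(400,300)),cv2.resize(b,(400,300))]))
E
```

```text
t 1.93 pos [0.4671 0.0629 0.231 ] rot err [ 6.e-04 -1.e-04 -1.e+00] f [ 0.4  0.5 -0.3] shift [-0.001   0.0003  0.128 ] grip 0.993 0.0 q [-0.71 -0.03  0.48  1.87  0.02  1.3   1.05]
```

View pics/v2.png

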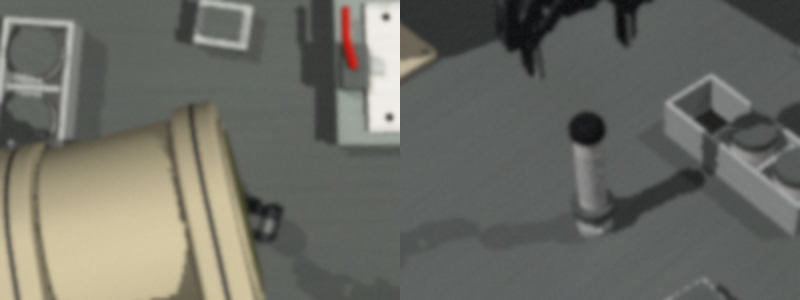

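The arm blocks the top view. In the scene half, the fingertips at (530,72) and (625,42) straddle the cap, which is below them at (587,128). I'll descend and then close.

>>> jog_arm([
  [[0, 0, 0], [-0.001, 0, 0.015], 0.085],
  [[0, 0, 0], [-0.001, 0, 0.035], 0.085],
  [[0, 0, 0], [-0.001, 0, 0.055], 0.085],
  [[0, 0, 0], [-0.001, 0, 0.075], 0.085],
  [[0, 0, 0], [-0.001, 0, 0.095], 0.085],
  [[0, 0, 0], [-0.001, 0, 0.112], 0.085],
  [[0, 0, 0], [-0.001, 0, 0.124], 0.085],
  [[0, 0, 0], [-0.001, 0, 0.128], 0.085],
])

```text
clock: 2.7
position: [0.4668, 0.0636, 0.1015]
ee_rot: [0.138, 0.99, -0.001, -0.001]
ft_force: [-0.7, -0.4, 0.6]
grip_width: 0.996
grasp_force: 0.0
```

>>> jog_arm([
  [[0, 0, 0], [0, 0, 0], 0.085],
  [[0, 0, 0], [0, 0, 0], 0.06],
  [[0, 0, 0], [0, 0, 0], 0.05],
  [[0, 0, 0], [0, 0, 0], 0.045],
  [[0, 0, 0], [0, 0, 0], 0.04],
  [[0, 0, 0], [0, 0, 0], 0.036],
  [[0, 0, 0], [0, 0, 0], 0.033],
  [[0, 0, 0], [0, 0, 0], 0.03],
], force=30)

```text
clock: 3.37
position: [0.4686, 0.0627, 0.1036]
ee_rot: [0.139, 0.99, 0.0, 0.0]
ft_force: [0.3, 0.1, 2.5]
grip_width: 0.386
grasp_force: 25.9
```

>>> jog_arm([
  [[0, 0, 0], [0, 0, 0], 0.02],
  [[0, 0, 0], [0, 0, 0], 0.015],
  [[0, 0, 0], [0, 0, 0], 0.01],
  [[0, 0, 0], [0, 0, 0], 0.01],
  [[0, 0, 0], [0, 0, 0], 0.01],
], force=80)

```text
clock: 3.78
position: [0.4683, 0.0627, 0.1033]
ee_rot: [0.139, 0.99, 0.0, 0.0]
ft_force: [-0.5, 0.6, 2.2]
grip_width: 0.378
grasp_force: 65.5
```

```bash
python3 - <<'E'
from h import *
to(.468,.063,.103); snap('top','top3.png'); snap('scene','scene3.png')
a=cv2.imread('pics/top3.png')[190:340,150:350]; b=cv2.imread('pics/scene3.png')[60:210,140:340]
cv2.imwrite('pics/v3.png',np.hstack([cv2.resize(a,(400,300)),cv2.resize(b,(400,300))]))
E
```

```text
t 3.78 pos [0.4683 0.0627 0.1033] rot err [-1.e-04  3.e-04 -1.e+00] f [-0.5  0.6  2.2] shift [0.0004 0.0002 0.0003] grip 0.378 65.5 q [-0.69  0.11  0.49  2.03 -0.06  1.01  1.12]
```

View pics/v3.png

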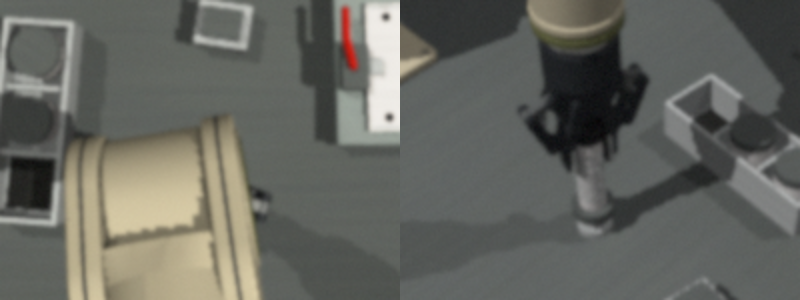

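The scene half shows the barrel held upright between the fingers at (590,165), and the opening of about 32 mm matches the barrel. I'll lift it 100 mm.

>>> jog_arm([
  [[0, 0, 0], [0, 0, -0.005], 0.01],
  [[0, 0, 0], [0, 0, -0.015], 0.01],
  [[0, 0, 0], [0, 0, -0.03], 0.01],
  [[0, 0, 0], [0, 0, -0.05], 0.01],
  [[0, 0, 0], [0, 0, -0.07], 0.01],
  [[0, 0, 0], [0, 0, -0.088], 0.01],
  [[0, 0, 0], [0, 0, -0.097], 0.01],
  [[0, 0, 0], [0, 0, -0.1], 0.01],
])

```text
clock: 4.55
position: [0.4688, 0.0625, 0.205]
ee_rot: [0.139, 0.99, 0.001, 0.001]
ft_force: [0.1, -0.4, -2.5]
grip_width: 0.376
grasp_force: 67.7
```

```bash
python3 - <<'E'
from h import *
to(.5895,-.225,.203)
E
```

```text
t 4.55 pos [0.4688 0.0625 0.205 ] rot err [-0.0016  0.0015 -1.    ] f [ 0.1 -0.4 -2.5] shift [-0.1952 -0.2432  0.0019] grip 0.376 67.7 q [-0.71 -0.01  0.49  1.91  0.    1.24  1.06]
```

>>> jog_arm([
  [[0, 0, 0], [-0.006, -0.008, 0], 0.01],
  [[0, 0, 0], [-0.02, -0.025, 0], 0.01],
  [[0, 0, 0], [-0.036, -0.045, 0], 0.01],
  [[0, 0, 0], [-0.052, -0.065, 0], 0.01],
  [[0, 0, 0], [-0.068, -0.085, 0], 0.01],
  [[0, 0, 0], [-0.084, -0.105, 0], 0.01],
  [[0, 0, 0], [-0.1, -0.125, 0], 0.01],
  [[0, 0, 0], [-0.116, -0.145, 0], 0.01],
])

```text
clock: 5.22
position: [0.5394, -0.1109, 0.2019]
ee_rot: [0.139, 0.99, -0.0, -0.001]
ft_force: [0.4, 0.3, -2.8]
grip_width: 0.376
grasp_force: 69.4
```

>>> jog_arm([
  [[0, 0, 0], [-0.016, -0.02, 0], 0.01],
  [[0, 0, 0], [-0.032, -0.04, 0], 0.01],
  [[0, 0, 0], [-0.048, -0.06, 0], 0.01],
  [[0, 0, 0], [-0.062, -0.077, 0], 0.01],
  [[0, 0, 0], [-0.072, -0.09, 0], 0.01],
  [[0, 0, 0], [-0.078, -0.097, 0], 0.01],
  [[0, 0, 0], [-0.079, -0.098, 0], 0.01],
  [[0, 0, 0], [-0.079, -0.098, 0], 0.01],
])

```text
clock: 5.88
position: [0.5884, -0.225, 0.2023]
ee_rot: [0.139, 0.99, -0.0, -0.001]
ft_force: [-0.2, 0.6, -3.9]
grip_width: 0.382
grasp_force: 69.7
```

>>> jog_arm([
  [[0, 0, 0], [0, 0, 0.008], 0.01],
  [[0, 0, 0], [0, 0, 0.02], 0.01],
  [[0, 0, 0], [0, 0, 0.034], 0.01],
  [[0, 0, 0], [0, 0, 0.042], 0.01],
  [[0, 0, 0], [0, 0, 0.045], 0.01],
  [[0, 0, 0], [0, 0, 0.045], 0.01],
  [[0, 0, 0], [0, 0, 0.045], 0.01],
])

```text
clock: 6.47
position: [0.5889, -0.2245, 0.1584]
ee_rot: [0.139, 0.99, 0.0, 0.0]
ft_force: [-0.2, -0.3, -2.6]
grip_width: 0.377
grasp_force: 69.7
```

```bash
python3 - <<'E'
from h import *
to(.5895,-.225,.1393); s=snap('scene','scene4.png'); t=snap('top','top4.png')
p=get_obs()['position']; print(proj(s,[[p[0],p[1],p[2]-.1033]]),proj(s,[[.5895,-.225,.036]]))
a=cv2.imread('pics/top4.png')[150:300,290:490]; b=cv2.imread('pics/scene4.png')[180:380,70:270]
cv2.imwrite('pics/v4.png',np.hstack([cv2.resize(a,(200,150)),np.zeros((150,1,3),np.uint8)]) if 0 else np.hstack([cv2.copyMakeBorder(a,0,450,0,0,0),cv2.resize(b,(600,600),interpolation=2)]))
E
```

```text
t 6.47 pos [ 0.5889 -0.2245  0.1584] rot err [-1.e-04  1.e-04 -1.e+00] f [-0.2 -0.3 -2.6] shift [-0.0007 -0.0003  0.0191] grip 0.377 69.7 q [-0.22  0.45  0.68  1.57 -0.3   1.22  1.8 ]
[[167.34722899 275.79301579]] [[169.19861081 280.87298875]]
```

View pics/v4.png

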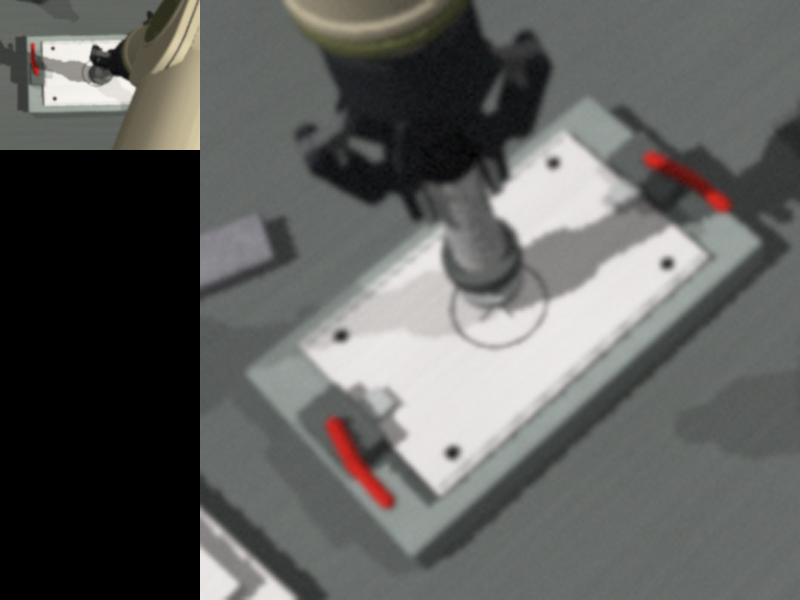

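The foot appears at about (494,290) in the crop, as predicted (492,287), directly over the cross at (498,305). I'll go down and press slowly.

>>> jog_arm([
  [[0, 0, 0], [-0.001, 0, 0.004], 0.01],
  [[0, 0, 0], [-0.001, 0, 0.009], 0.01],
  [[0, 0, 0], [-0.001, 0, 0.013], 0.01],
  [[0, 0, 0], [-0.001, 0, 0.016], 0.01],
  [[0, 0, 0], [-0.001, 0, 0.018], 0.01],
  [[0, 0, 0], [-0.001, 0, 0.02], 0.01],
  [[0, 0, 0], [-0.001, 0, 0.022], 0.01],
  [[0, 0, 0], [-0.001, 0, 0.022], 0.01],
])

```text
clock: 7.23
position: [0.5902, -0.2251, 0.1367]
ee_rot: [0.139, 0.99, 0.0, 0.0]
ft_force: [-0.7, 1.0, 5.5]
grip_width: 0.38
grasp_force: 69.6
```

>>> jog_arm([
  [[0, 0, 0], [0, 0, 0.001], 0.01],
  [[0, 0, 0], [0, 0, 0.002], 0.01],
  [[0, 0, 0], [0, 0, 0.003], 0.01],
  [[0, 0, 0], [0, 0, 0.004], 0.01],
  [[0, 0, 0], [0, 0, 0.0045], 0.01],
  [[0, 0, 0], [0, 0, 0.005], 0.01],
  [[0, 0, 0], [0, 0, 0.005], 0.01],
  [[0, 0, 0], [0, 0, 0.005], 0.01],
])

```text
clock: 7.9
position: [0.5908, -0.2254, 0.1328]
ee_rot: [0.139, 0.99, -0.0, 0.001]
ft_force: [-2.1, 0.6, 8.8]
grip_width: 0.382
grasp_force: 69.7
```

```bash
python3 - <<'E'
from h import *
to(.5895,-.225,.1283)
E
```

```text
t 7.90 pos [ 0.5908 -0.2254  0.1328] rot err [-2.7e-03  3.0e-04 -1.0e+00] f [-2.1  0.6  8.8] shift [0.0014 0.     0.0045] grip 0.382 69.7 q [-0.21  0.48  0.67  1.59 -0.32  1.18  1.82]
```

>>> jog_arm([
  [[0, 0, 0], [0, 0, 0.0005], 0.01],
  [[0, 0, 0], [0, 0, 0.001], 0.01],
  [[0, 0, 0], [0, 0, 0.0015], 0.01],
  [[0, 0, 0], [0, 0, 0.002], 0.01],
  [[0, 0, 0], [0, 0, 0.0025], 0.01],
  [[0, 0, 0], [0, 0, 0.0025], 0.01],
])

```text
clock: 8.4
position: [0.5907, -0.2254, 0.13]
ee_rot: [0.139, 0.99, -0.0, 0.001]
ft_force: [-0.6, 0.9, 7.1]
grip_width: 0.374
grasp_force: 69.4
```

>>> jog_arm([
  [[0, 0, 0], [0, 0, 0.0005], 0.01],
  [[0, 0, 0], [0, 0, 0.001], 0.01],
  [[0, 0, 0], [0, 0, 0.0015], 0.01],
  [[0, 0, 0], [0, 0, 0.0015], 0.01],
])

```text
clock: 8.73
position: [0.5908, -0.2254, 0.1286]
ee_rot: [0.139, 0.99, -0.0, 0.001]
ft_force: [-1.2, -0.6, 8.2]
grip_width: 0.379
grasp_force: 69.4
```

The force dropped by about 5 N and then rose at 1 N/mm again, so the striker tripped. I'll lift straight up.

>>> jog_arm([
  [[0, 0, 0], [0, 0, -0.003], 0.01],
  [[0, 0, 0], [0, 0, -0.008], 0.01],
  [[0, 0, 0], [0, 0, -0.014], 0.01],
  [[0, 0, 0], [0, 0, -0.024], 0.01],
  [[0, 0, 0], [0, 0, -0.04], 0.01],
  [[0, 0, 0], [0, 0, -0.058], 0.01],
  [[0, 0, 0], [0, 0, -0.073], 0.01],
  [[0, 0, 0], [0, 0, -0.08], 0.01],
])

```text
clock: 9.4
position: [0.5902, -0.2253, 0.2094]
ee_rot: [0.139, 0.99, -0.0, 0.001]
ft_force: [0.2, -0.3, -2.7]
grip_width: 0.379
grasp_force: 70.2
```

```bash
python3 - <<'E'
from h import *
to(.459,.2605,.208)
E
```

```text
t 9.40 pos [ 0.5902 -0.2253  0.2094] rot err [-1.8e-03  1.0e-04 -1.0e+00] f [ 0.2 -0.3 -2.7] shift [0.2599 0.4309 0.001 ] grip 0.379 70.2 q [-0.23  0.42  0.7   1.51 -0.27  1.32  1.79]
```

>>> jog_arm([
  [[0, 0, 0], [0.006, 0.01, 0], 0.01],
  [[0, 0, 0], [0.018, 0.03, 0], 0.01],
  [[0, 0, 0], [0.033, 0.055, 0], 0.01],
  [[0, 0, 0], [0.048, 0.08, 0], 0.01],
  [[0, 0, 0], [0.063, 0.105, 0], 0.01],
  [[0, 0, 0], [0.078, 0.13, 0], 0.01],
  [[0, 0, 0], [0.093, 0.155, 0], 0.01],
  [[0, 0, 0], [0.108, 0.18, 0], 0.01],
])

```text
clock: 10.07
position: [0.534, -0.02, 0.2062]
ee_rot: [0.139, 0.99, -0.0, -0.001]
ft_force: [0.1, 0.6, -2.5]
grip_width: 0.38
grasp_force: 69.8
```

>>> jog_arm([
  [[0, 0, 0], [0.015, 0.025, 0], 0.01],
  [[0, 0, 0], [0.03, 0.05, 0], 0.01],
  [[0, 0, 0], [0.045, 0.075, 0], 0.01],
  [[0, 0, 0], [0.06, 0.1, 0], 0.01],
  [[0, 0, 0], [0.075, 0.125, 0], 0.01],
  [[0, 0, 0], [0.09, 0.15, 0], 0.01],
  [[0, 0, 0], [0.105, 0.175, 0], 0.01],
  [[0, 0, 0], [0.12, 0.2, 0], 0.01],
])

```text
clock: 10.73
position: [0.4734, 0.2047, 0.2063]
ee_rot: [0.139, 0.99, -0.0, -0.001]
ft_force: [1.0, -0.1, -3.2]
grip_width: 0.376
grasp_force: 69.8
```

>>> jog_arm([
  [[0, 0, 0], [0.013, 0.02, 0], 0.01],
  [[0, 0, 0], [0.023, 0.037, 0], 0.01],
  [[0, 0, 0], [0.03, 0.047, 0], 0.01],
  [[0, 0, 0], [0.032, 0.051, 0], 0.01],
  [[0, 0, 0], [0.032, 0.051, 0], 0.01],
  [[0, 0, 0], [0.032, 0.051, 0], 0.01],
])

```text
clock: 11.23
position: [0.4587, 0.2597, 0.207]
ee_rot: [0.139, 0.99, -0.0, -0.0]
ft_force: [0.7, -0.0, -3.0]
grip_width: 0.377
grasp_force: 69.8
```

```bash
python3 - <<'E'
from h import *
to(.459,.2605,.1113)
E
```

```text
t 11.23 pos [0.4587 0.2597 0.207 ] rot err [-1.e-04 -8.e-04 -1.e+00] f [ 0.7 -0.  -3. ] shift [-0.0001  0.0009  0.0957] grip 0.377 69.8 q [-0.96  0.13  0.4   1.77 -0.05  1.25  0.74]
```

Next I'll lower until the foot is just above the rim and check its position.

>>> jog_arm([
  [[0, 0, 0], [0, 0.001, 0.008], 0.01],
  [[0, 0, 0], [0, 0.001, 0.02], 0.01],
  [[0, 0, 0], [0, 0.001, 0.032], 0.01],
  [[0, 0, 0], [0, 0.001, 0.038], 0.01],
  [[0, 0, 0], [0, 0.001, 0.04], 0.01],
  [[0, 0, 0], [0, 0.001, 0.04], 0.01],
])

```text
clock: 11.73
position: [0.4584, 0.2614, 0.1663]
ee_rot: [0.139, 0.99, -0.001, -0.001]
ft_force: [-0.0, -0.1, -2.2]
grip_width: 0.382
grasp_force: 69.8
```

```bash
python3 - <<'E'
from h import *
to(.459,.2605,.1113); s=snap('scene','scene5.png'); p=get_obs()['position']
print((proj(s,[[p[0],p[1],p[2]-.1043],[.459,.2605,.05],[.459,.2605,.007]])-[220,30])*3.5)
b=cv2.imread('pics/scene5.png')[30:190,220:400]
cv2.imwrite('pics/v5.png',cv2.resize(b,None,fx=3.5,fy=3.5,interpolation=2))
E
```

```text
t 11.73 pos [0.4584 0.2614 0.1663] rot err [ 9.0e-04 -1.4e-03 -1.0e+00] f [-0.  -0.1 -2.2] shift [-0.0008 -0.0006  0.055 ] grip 0.382 69.8 q [-0.96  0.17  0.39  1.82 -0.07  1.17  0.75]
[[263.22089111 270.57931532]
 [261.59624744 285.73670722]
 [259.38895784 331.51838885]]
```

View pics/v5.png

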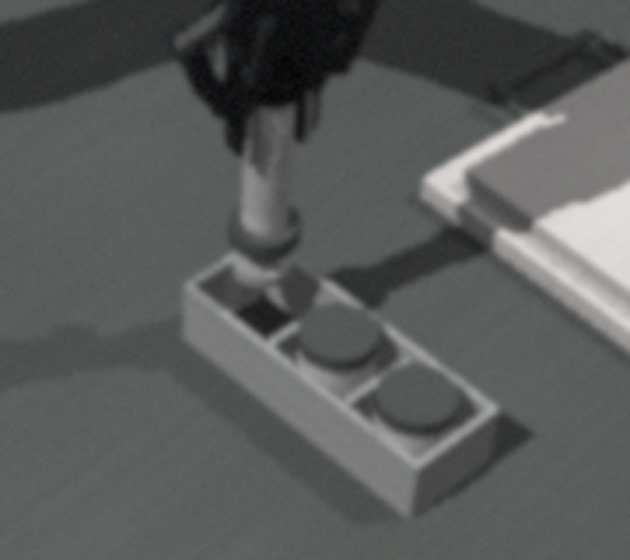

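The foot sits at about (265,274), above the empty cell. The crate rim corners are at (184,288), (235,254), (497,408) and (415,463). I'll get the cell centre from a homography.

```bash
python3 - <<'E'
from h import *
s=load('scene5.png'); f=lambda u:(220+u[0]/3.5,30+u[1]/3.5)
px=[(184,288),(235,254),(497,408),(415,463)]
W=np.float32([at(s,f(u),.05)[:2] for u in px])
M=np.float32([(-109,-38),(-109,38),(109,38),(109,-38)])
H=cv2.getPerspectiveTransform(M,W); A,_=cv2.estimateAffinePartial2D(M,W)
print(W,cv2.perspectiveTransform(np.float32([[(-71,0),(0,0)]]),H),A@[-71,0,1],'foot obs',at(s,f((264,272)),.062))
E
```

```text
[[0.42329437 0.22231233]
 [0.42476806 0.27064228]
 [0.64172924 0.284412  ]
 [0.634203   0.21185382]] [[[0.4504076  0.24645054]
  [0.50956714 0.24683915]]] [0.462754  0.2472799] foot obs [0.45951717 0.26167744 0.062     ]
```

>>> jog_arm([
  [[0, 0, 0], [-0.002, -0.002, 0.003], 0.01],
  [[0, 0, 0], [-0.002, -0.002, 0.01], 0.01],
  [[0, 0, 0], [-0.002, -0.002, 0.02], 0.01],
  [[0, 0, 0], [-0.002, -0.002, 0.03], 0.01],
  [[0, 0, 0], [-0.002, -0.002, 0.04], 0.01],
  [[0, 0, 0], [-0.002, -0.002, 0.046], 0.01],
  [[0, 0, 0], [-0.002, -0.002, 0.049], 0.01],
  [[0, 0, 0], [-0.002, -0.002, 0.05], 0.01],
])

```text
clock: 12.45
position: [0.4598, 0.2592, 0.1165]
ee_rot: [0.139, 0.99, -0.0, -0.0]
ft_force: [1.5, -0.2, -2.6]
grip_width: 0.375
grasp_force: 69.8
```

>>> jog_arm([
  [[0, 0, 0], [0, 0, 0.001], 0.01],
  [[0, 0, 0], [0, 0, 0.002], 0.01],
  [[0, 0, 0], [0, 0, 0.003], 0.01],
  [[0, 0, 0], [0, 0, 0.0035], 0.01],
  [[0, 0, 0], [0, 0, 0.0035], 0.01],
])

```text
clock: 12.87
position: [0.4602, 0.2595, 0.1139]
ee_rot: [0.139, 0.99, 0.0, 0.0]
ft_force: [-0.5, -0.3, -3.2]
grip_width: 0.381
grasp_force: 69.8
```

```bash
python3 - <<'E'
from h import *
to(.460,.259,.1113)
E
```

```text
t 12.87 pos [0.4602 0.2595 0.1139] rot err [-1.e-04  3.e-04 -1.e+00] f [-0.5 -0.3 -3.2] shift [ 0.0001 -0.0005  0.0026] grip 0.381 69.8 q [-0.94  0.23  0.39  1.88 -0.1   1.06  0.77]
```

>>> jog_arm([
  [[0, 0, 0], [0, 0, 0.0005], 0.01],
  [[0, 0, 0], [0, 0, 0.001], 0.01],
  [[0, 0, 0], [0, 0, 0.0015], 0.01],
  [[0, 0, 0], [0, 0, 0.002], 0.01],
  [[0, 0, 0], [0, 0, 0.002], 0.01],
])

```text
clock: 13.28
position: [0.4601, 0.2594, 0.1117]
ee_rot: [0.139, 0.99, -0.0, -0.0]
ft_force: [0.1, -0.4, -3.4]
grip_width: 0.378
grasp_force: 69.8
```

>>> jog_arm([
  [[0, 0, 0], [0, 0, 0.0003], 0.01],
  [[0, 0, 0], [0, 0, 0.0006], 0.01],
  [[0, 0, 0], [0, 0, 0.001], 0.01],
  [[0, 0, 0], [0, 0, 0.001], 0.01],
])

```text
clock: 13.62
position: [0.4603, 0.2595, 0.111]
ee_rot: [0.139, 0.99, 0.0, 0.0]
ft_force: [-0.4, 0.1, -0.1]
grip_width: 0.381
grasp_force: 69.7
```

The bench carries the weight now. I'll release gradually with a lower grip force.

>>> jog_arm([
  [[0, 0, 0], [0, 0, 0], 0.03],
  [[0, 0, 0], [0, 0, 0], 0.031],
  [[0, 0, 0], [0, 0, 0], 0.033],
  [[0, 0, 0], [0, 0, 0], 0.036],
  [[0, 0, 0], [0, 0, 0], 0.04],
  [[0, 0, 0], [0, 0, 0], 0.046],
  [[0, 0, 0], [0, 0, 0], 0.055],
  [[0, 0, 0], [0, 0, 0], 0.065],
], force=20)

```text
clock: 14.28
position: [0.4602, 0.2594, 0.1108]
ee_rot: [0.139, 0.99, 0.0, 0.0]
ft_force: [-0.2, -0.0, 0.4]
grip_width: 0.757
grasp_force: 0.0
```

>>> jog_arm([
  [[0, 0, 0], [0, 0, 0], 0.075],
  [[0, 0, 0], [0, 0, 0], 0.085],
  [[0, 0, 0], [0, 0, 0], 0.085],
  [[0, 0, 0], [0, 0, 0], 0.085],
  [[0, 0, 0], [0, 0, -0.005], 0.085],
  [[0, 0, 0], [0, 0, -0.015], 0.085],
  [[0, 0, 0], [0, 0, -0.03], 0.085],
  [[0, 0, 0], [0, 0, -0.05], 0.085],
])

```text
clock: 14.95
position: [0.4597, 0.259, 0.1613]
ee_rot: [0.139, 0.99, -0.001, -0.0]
ft_force: [0.6, 0.7, 0.3]
grip_width: 0.993
grasp_force: 0.0
```

>>> jog_arm([
  [[0, 0, 0], [0, 0, -0.02], 0.085],
  [[0, 0, 0], [0, 0, -0.04], 0.085],
  [[0, 0, 0], [0, 0, -0.06], 0.085],
  [[0, 0, 0], [0, 0, -0.08], 0.085],
  [[0, 0, 0], [0, 0, -0.095], 0.085],
  [[0, 0, 0], [0, 0, -0.1], 0.085],
  [[0, 0, 0], [0, 0, -0.1], 0.085],
  [[0, 0, 0], [0, 0, -0.1], 0.085],
])

```text
clock: 15.62
position: [0.46, 0.2593, 0.2606]
ee_rot: [0.139, 0.99, 0.0, -0.0]
ft_force: [-1.1, -0.3, -0.9]
grip_width: 0.995
grasp_force: 0.0
```

```bash
python3 - <<'E'
from h import *
to(.460,.259,.25); snap('scene','scene6.png')
b=cv2.imread('pics/scene6.png')
cv2.imwrite('pics/v6.png',cv2.resize(b[40:300,60:400],None,fx=2.2,fy=2.2,interpolation=2))
E
```

```text
t 15.62 pos [0.46   0.2593 0.2606] rot err [ 1.e-04  1.e-04 -1.e+00] f [-1.1 -0.3 -0.9] shift [-0.0001 -0.0003  0.0106] grip 0.995 0.0 q [-0.97  0.1   0.4   1.69 -0.04  1.36  0.73]
```

View pics/v6.png

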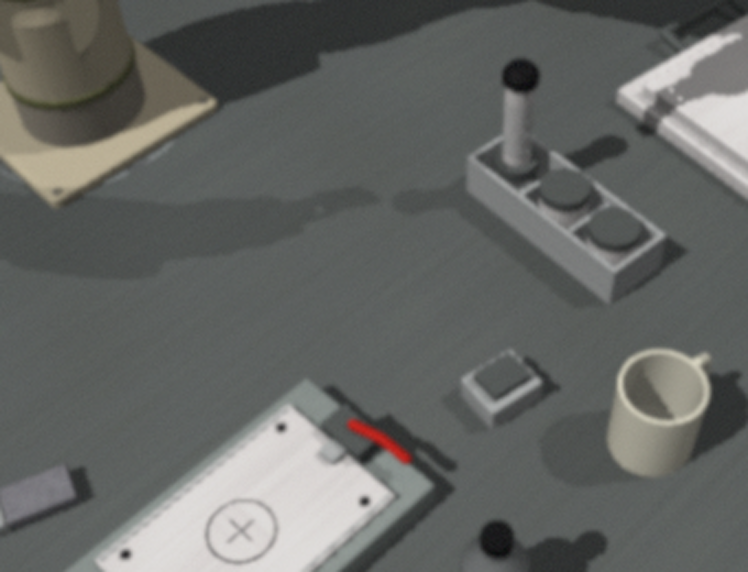

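The punch stands upright in the empty cell, with its cap at (521,75), and the arm is clear of it. The tins, die, mug and bottle have not moved, so I'll hand in.

```bash
python3 -c "
from workcell import *
print(hand_in())"
```

```text
the job is handed in; nothing more can be done
None
```

The punch was tripped once inside the scribed circle, as shown by the roughly 5 N force drop, then stood upright in the empty crate cell and released; the job was handed in at about 15.7 s and no verdict was returned.

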